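# Scan the carton in the blue tray

### The job

Pull the yellow barcode scanner out of its upright cup and aim its nose squarely at the middle of the label on the carton in the blue tray, about 6 cm away from it, holding it still there for more than a second; then put the scanner back in its cup, nose down, letting go only once it stands on the cup's floor. Do not scan the carton in the red tray, do not touch either stand, tray or carton, and leave the bottle, the tape dispenser and the parts bin where they are.

Things in the scene. Friction and masses are not known exactly. Their poses are not given: they have to be found in the camera images.
- scanner: barcode scanner wand, 170 mm long, standing nose down in the cup, upper 86 mm showing. Black nose 36 mm in diameter up to 30 mm, then a yellow handle 30 mm (x) by 24 mm (y) up to 170 mm; dark rubber on its x faces; red button, 2 mm proud, on +x at 98 mm. Origin: centre of the flat nose face; z from the nose to the handle's end. It looks along -z; its turn about z does not matter.
- scanner_focus (a point): the scanner's reading point: on its axis, 60 mm in front of the nose face (60 mm along the scanner's -z). Aiming means bringing this point to the label's centre with the axis square to the label.
- cup: round grey cup fixed to the bench, 60 mm outer and 52 mm inner diameter, rim 90 mm above the bench, inner floor 6 mm above the bench, on a flat dark disc 84 mm across. Origin: centre of the underside; z up.
- label_blue: the target: white label (60 mm up the slope by 90 mm across) with black bars, in the middle of the lid of the carton in the blue tray; it also has a thin blue line. Origin: centre of the label, 110 mm above the bench. z is the label's outward normal, 35 degrees from vertical and leaning towards the stand's low front; x points up the slope, y across.
- label_red: not to be scanned: white label (60 mm up the slope by 90 mm across) with black bars, in the middle of the lid of the carton in the red tray; it also has a thin red line. Origin: centre of the label, 110 mm above the bench. z is the label's outward normal, 35 degrees from vertical and leaning towards the stand's low front; x points up the slope, y across.
- stand_blue: sloped aluminium stand fixed to the bench; its blue plastic tray (180 mm wide, 140 mm along the slope, 30 mm deep) is tilted 35 degrees to face the robot and holds a sealed brown carton (160 x 120 x 55 mm). In all 180 mm wide, 150 mm deep, 145 mm high. Origin: centre of the base's underside; x level from the low front to the high rear, y across, z up.
- stand_red: sloped aluminium stand fixed to the bench; its red plastic tray (180 mm wide, 140 mm along the slope, 30 mm deep) is tilted 35 degrees to face the robot and holds a sealed brown carton (160 x 120 x 55 mm). In all 180 mm wide, 150 mm deep, 145 mm high. Origin: centre of the base's underside; x level from the low front to the high rear, y across, z up.
- bottle: white bottle with blue cap standing on the bench between the stands, 56 mm in diameter, 150 mm tall, loose; leave it. Origin: centre of its underside.
- tape_dispenser: black desk tape dispenser with a brown roll, 150 x 60 mm, 106 mm tall, loose, on the robot's right; leave it. Origin: centre of its underside, x along its length.
- parts_bin: small open grey bin, 140 x 100 mm, 60 mm tall, loose, on the robot's left; leave it. Origin: centre of its underside.
Not all that is in view belongs to the job. What is meant by the scanner is not turquoise, and is the larger of those in its own colour.

How it is judged (in metres and radians):
On the way, in this order (a step that is already met when the one before it is completed fails the run):
1. the scanner is pulled right out of the cup: its nose is above the rim (z of scanner in the frame of cup above 0.09 m), for 0.1 s.
2. gripped and aimed at the blue tray's label, still (30 mm/s, 0.2 rad/s) for 1 s: reading point within 20 mm (up slope), 25 mm (across), 30 mm (off) of its centre, axis within 15 deg of square (x of scanner_focus in the frame of label_blue between -0.02 and 0.02 m and y of scanner_focus in the frame of label_blue between -0.025 and 0.025 m and z of scanner_focus in the frame of label_blue between -0.03 and 0.03 m and angle between the z axis of scanner and the z axis of label_blue, either way round below 0.26 rad and linear speed of scanner below 0.03 m/s and angular speed of scanner below 0.2 rad/s and contact force between the fingers and scanner above 0.5 N), for 1 s.
At the end, for the whole second after the job is handed in: the scanner stands nose down on the cup's floor (nose face less than 12 mm above the cup's underside, within 14 mm of its axis), no more than 0.25 rad from upright, at rest and released (z of scanner in the frame of cup between 0 and 0.012 m and horizontal distance between scanner and cup below 0.014 m and angle between scanner's own z axis and vertical below 0.25 rad and linear speed of scanner below 0.02 m/s and angular speed of scanner below 0.1 rad/s); the robot touches nothing.
It fails at once if the scanner is aimed steadily at the label in the red tray (distance between scanner_focus and label_red below 0.03 m and angle between the z axis of scanner and the z axis of label_red, either way round below 0.26 rad and linear speed of scanner below 0.05 m/s).
It fails at once if the scanner or the robot touches a tray, its stand or carton (over 1 N) (contact force between any of scanner, the fingers, the arm and stand_blue above 1 N or contact force between any of scanner, the fingers, the arm and stand_red above 1 N).
It fails at once if the scanner is dropped: out of the fingers with its nose more than 20 mm above the cup's floor (z of scanner in the frame of cup above 0.026 m and contact force between the fingers and scanner below 0.05 N).
It fails at once if the bottle, tape dispenser or parts bin is moved by more than 20 mm or tipped (distance of any of bottle, tape_dispenser, parts_bin from where it was at the start of the episode above 0.02 m or angle between any of bottle, tape_dispenser, parts_bin's own z axis and vertical above 0.3 rad).
It also fails if it takes over 46 s, if anything falls off the work surface, if the arm or the gripper's body presses on something with over 40 N, if the wrist force passes 120 N, or if a joint passes its speed limit or range.

### The arm

A 6-joint arm with a two-finger parallel gripper is mounted at the origin on the work surface. World frame = base frame: x ahead of the robot, y to its left, z up, the work surface at z = 0. Lengths are in m, angles in degrees, forces in N, time in s.
With the tool pointing down it reaches from about 0.25 to 0.725 m from the base axis. Payload 9.7 kg.
Tool frame: the origin (TCP) lies midway between the tips of the shut fingers; the grasp point (between the pads) lies 19 mm behind it; z points along the fingers, y is the line along which they close (so a half turn about z gives the same grasp; the last joint's range is limited). The gripper opens to 85 mm and grips with 20 to 120 N. Pads are 22 mm wide; open, the fingers measure 114 mm over their backs; the gripper's body (76 mm by 85 mm) begins 54 mm behind the grasp point. The pads swing forward as they close: fully open they stand 13 mm farther back than shut.
Start: joints at [-70.646, 4.979, 10.078, 95.1, 0, 90], TCP at [0.182, -0.519, 0.231] pointing down, gripper open.
Joint ranges: [-179.16, 179.16], [-48.56, 103.87], [-65.8, 70.77], [-126.05, 130.52], [-82.76, 87.17], [-180, 180]. Speed limits (degrees/s): [127.2, 127.2, 147.25, 180, 180, 180].

### API

Orientations are given as [roll, pitch, yaw] about the fixed x, y, z axes, in that order (R = Rz(yaw) Ry(pitch) Rx(roll)).
In Python, from workcell import readout, imaging, bot, spotter gives the robot as it stands.
- The arm moves only by the shell command python3 -m jog 'ROWS' [FORCE]. ROWS is JSON, a list of rows, each an object with "rotation": the turn, a rotation vector about the world's x, y, z in degrees, a list of three; "translation": the shift along the world's x, y, z in mm, a list of three; "grip": the finger opening in mm, from 0 to 85.4. In form: [{"rotation": [wx, wy, wz], "translation": [dx, dy, dz], "grip": grip}, ...]. A call has 1 to 20 rows; each row is the pose to reach, as a shift and turn from the pose commanded when the call began; what a row does not reach only later rows make up. A row lasts 1/10 s, in which the tool goes at most 50 mm and 8.59 degrees, less where a joint would pass 70% of its speed; a pose out of reach is approached as far as the arm can. A call with a gripper value outside its range is refused whole. The fingers move at their own pace and stop on an object; FORCE is the grip in N (left out, the last holds). Time passes only in rows, so rows that repeat a pose let the fingers close. It gives the time, the measured TCP pose, the force, the opening and the grip force at its end, in the units of the state.
- readout.get_obs(): the state, without advancing time (a new reading comes with each control period).
- imaging.camera(name): name is "scene" or "top" or "wrist"; returns (picture, depth): 384x512x3 uint8, red, green, blue; 384x512 float32, m along the optical axis (not along the pixel's ray), 0 where there is no reading.
- imaging.camera_info(name): a dict with "vertical_fov" (degrees; the focal length in pixels is half the picture's height over the tangent of half this angle, whatever the lens; pixels are square), "cx", "cy" (the principal point, pixels), "extrinsics" (4x4, takes a point from camera to world coordinates); the wrist camera has in their place "tool_from_camera" (4x4, takes a point from camera to tool coordinates, whose origin is the TCP and whose axes are the flange's). Camera axes: x right, y down, z forward; pixel columns grow to the right and rows downward; lengths in m; the calibration is good to about 2 mm. A picture is of the moment at which its call begins: read the wrist's pose just before it. camera_info takes no time and is no camera call.
- bot.job_done(): hands the job in; it is judged then, once.
Trained networks look in the newest picture that a camera, given by its name, has taken for a name from the list of things; names that differ only in an ending like _2 or _b are one class to them, and where a whole thing is asked for, a point or a joint stands for the part that bears it (a point fixed in the world has none). Each returns a list of dicts, best first, with "confidence" (0 to 1); they miss things now and then, are a little off and sometimes report something else, mostly with a low value. They report only what shows in the picture. A call takes as long as a camera call. They do not tell look-alikes from the thing itself.
- spotter.spot_in(camera, target): "box" ([centre column, centre row, width, height] in pixels, round what is visible of it).
- spotter.mark_of(camera, target): "uv" ([column, row] in pixels: a listed point, or the origin of a listed thing).
The state is a dict: "time": time; "q": joint angles; "qd": joint speeds; "joint_efforts": joint torques, N m; "ee_pos": TCP position; "tcp_rot": TCP orientation; "wrist_force": force on the tool from outside, world axes, zero at the start; "torque": the same for the moment, N m; "opening": finger opening in m; "grasp_force": force on a finger pad.
Only numpy, scipy, OpenCV 4.12 (cv2) and the standard library are available. Lean on these libraries where they do the work, as an engineer would, in place of code of your own. Each camera call takes 0.05 s, during which the arm holds its last target. There are 200 camera calls.

## Working session

There is one attempt and no reset: what is moved stays moved. The work goes in short steps, Python scripts to look and compute and a shell command to move; the robot and the scene stay as the last step left them, time stands still between calls to the robot, and variables do not carry over. Pictures are saved under pics/ and viewed, at most 10 in all, crops included, and the job is handed in when it is done.

```bash
ls; mkdir -p pics
cat > h.py <<'E'
import numpy as np, cv2
from workcell import readout, imaging, bot, spotter
def K(n,h=384):
    i=imaging.camera_info(n); return h/2/np.tan(np.radians(i["vertical_fov"])/2),i["cx"],i["cy"]
def world(n,u,v,d):
    f,cx,cy=K(n); p=np.array([(u-cx)/f*d,(v-cy)/f*d,d,1]); return (np.array(imaging.camera_info(n)["extrinsics"])@p)[:3]
def cloud(n,dep):
    f,cx,cy=K(n); v,u=np.mgrid[:384,:512]; P=np.stack([(u-cx)/f*dep,(v-cy)/f*dep,dep,np.ones_like(dep)],-1)
    return (P@np.array(imaging.camera_info(n)["extrinsics"]).T)[...,:3]
E
python3 - <<'E'
from h import *
print(readout.get_obs())
for n in("scene","top"):
    im,d=imaging.camera(n); cv2.imwrite(f"pics/{n}0.png",im[...,::-1]); np.savez(f"pics/{n}0.npz",im=im,d=d)
    print(n,{k:np.round(v,3).tolist() for k,v in imaging.camera_info(n).items()})
    for t in("scanner","cup","label_blue","label_red","stand_blue","stand_red","bottle","tape_dispenser","parts_bin"):
        print(t,[(np.round(r["box"]).tolist(),round(r["confidence"],2)) for r in spotter.spot_in(n,t)],[(np.round(r["uv"]).tolist(),round(r["confidence"],2)) for r in spotter.mark_of(n,t)])
E
```

```text
pics
{'time': 0.0, 'q': array([-7.06448386e+01,  5.01091860e+00,  1.00331303e+01,  9.50994899e+01,
       -9.21452362e-04,  8.99990629e+01]), 'qd': array([-0.02990861, -0.01379098, -0.03500402, -0.02928402, -0.07300006,
       -0.00483927]), 'joint_efforts': array([ 3.49421942e-03, -5.20383310e+01,  4.64807582e+01,  1.62726478e-02,
        1.02098381e-04,  8.63288449e-06]), 'ee_pos': array([ 0.18219966, -0.51869303,  0.23057296]), 'tcp_rot': array([-1.79922722e+02,  9.20187617e-04,  1.93560997e+01]), 'wrist_force': array([-0.50163244, -0.42524405,  0.04044574]), 'torque': array([-0.01729738,  0.0010959 ,  0.00333566]), 'grasp_force': 0.0, 'opening': 0.08543508913746302}
scene {'vertical_fov': 45.948, 'cx': 249.947, 'cy': 185.636, 'extrinsics': [[0.836, 0.281, -0.471, 1.154], [0.548, -0.46, 0.698, -0.919], [-0.02, -0.842, -0.539, 0.786], [0.0, 0.0, 0.0, 1.0]]}
scanner [([237.0, 187.0, 12.0, 44.0], 0.84), ([230.0, 160.0, 14.0, 30.0], 0.8), ([209.0, 191.0, 11.0, 39.0], 0.6), ([228.0, 247.0, 75.0, 90.0], 0.58)] [([239.0, 217.0], 0.79), ([210.0, 207.0], 0.71), ([267.0, 145.0], 0.17)]
cup 
[... 963 characters left out ...]
0, 242.0], 0.59)]
cup [([241.0, 236.0, 30.0, 31.0], 0.89)] []
label_blue [([173.0, 162.0, 46.0, 30.0], 0.8)] [([172.0, 161.0], 0.75)]
label_red [([350.0, 165.0, 38.0, 32.0], 0.73)] [([350.0, 165.0], 0.96)]
stand_blue [] [([176.0, 162.0], 0.56)]
stand_red [([343.0, 160.0, 73.0, 79.0], 0.96), ([249.0, 159.0, 25.0, 28.0], 0.59)] [([340.0, 169.0], 0.88), ([241.0, 235.0], 0.35)]
bottle [([251.0, 161.0, 27.0, 31.0], 0.72), ([399.0, 234.0, 50.0, 62.0], 0.28)] [([250.0, 162.0], 0.92)]
tape_dispenser [([398.0, 236.0, 46.0, 62.0], 0.71), ([243.0, 236.0, 32.0, 33.0], 0.62)] [([395.0, 232.0], 0.6)]
parts_bin [([105.0, 267.0, 50.0, 57.0], 0.86), ([241.0, 234.0, 31.0, 31.0], 0.47)] [([110.0, 265.0], 0.7)]
```

Run:
```python
import cv2
a=cv2.imread("pics/scene0.png"); cv2.imwrite("pics/s1.png",cv2.resize(a[110:310,90:360],None,fx=2.9,fy=2.9,interpolation=cv2.INTER_CUBIC))
a=cv2.imread("pics/top0.png"); cv2.imwrite("pics/t1.png",cv2.resize(a[100:310,70:440],None,fx=2.1,fy=2.1,interpolation=cv2.INTER_CUBIC))
```

```text
(no output)
```

View pics/s1.png

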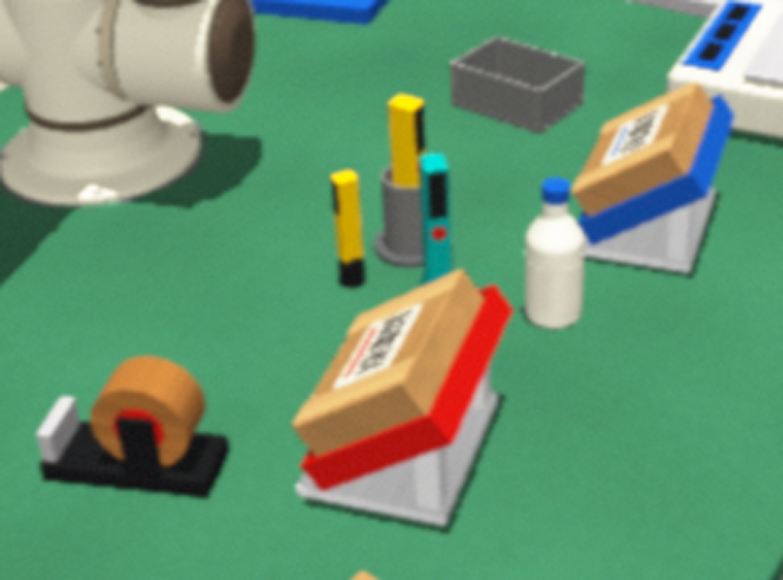

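View pics/t1.png

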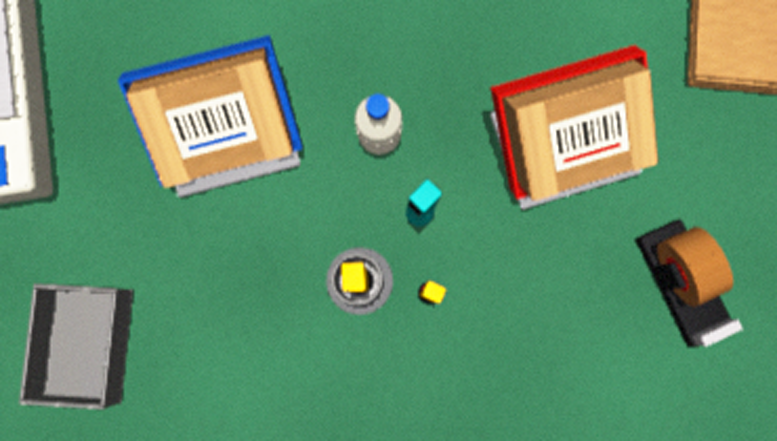

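The scene picture (crop scale 2.9) and the top picture (crop scale 2.1) show these candidates:
- A large yellow wand in the cup, at scene (230,160) and top (238,231).
- A small yellow wand standing free, at scene (209,188) and top (276,239).
- A turquoise wand, at scene (239,187) and top (272,194).

I choose the large yellow wand in the cup. The blue label is at top (171,160) and the red one at (351,164).

Run:
```python
from h import *
z=np.load("pics/top0.npz"); im,d=z["im"],z["d"]; P=cloud("top",d)
hsv=cv2.cvtColor(im,cv2.COLOR_RGB2HSV)
y=cv2.inRange(hsv,(22,150,120),(35,255,255))
n,l,s,c=cv2.connectedComponentsWithStats(y)
for i in range(1,n):
    if s[i,4]<20: continue
    p=P[l==i]; zt=np.percentile(p[:,2],80); t=p[p[:,2]>zt-.01]; r=cv2.minAreaRect((t[:,:2]*1000).astype(np.float32))
    print(c[i],s[i,4],"top z",zt,t.mean(0),r)
# cup disc/rim
b=(P[...,2]>.08)&(P[...,2]<.097); v,u=np.mgrid[:384,:512]; m=b&(np.hypot(u-240,v-235)<22)&(y==0)
p=P[m]; A=np.c_[2*p[:,:2],np.ones(len(p))]; s=np.linalg.lstsq(A,(p[:,:2]**2).sum(1),rcond=None)[0]; print("rim",len(p),s[:2],np.sqrt(s[2]+s[0]**2+s[1]**2),p[:,2].mean())
# disc: grey near bench within region
m=(P[...,2]<.015)&(np.hypot(u-240,v-235)<25)&(hsv[...,1]<80)
r=cv2.minEnclosingCircle((P[m][:,:2]*1000).astype(np.float32)); print("disc",m.sum(),r)
for nm,(u0,v0) in dict(blue=(171,160),red=(351,165)).items():
    m=(abs(u-u0)<32)&(abs(v-v0)<28)&(hsv[...,1]<70)&(P[...,2]>.085)&(P[...,2]<.14)
    m=cv2.morphologyEx(m.astype(np.uint8),cv2.MORPH_CLOSE,np.ones((7,7)));n,l,st,_=cv2.connectedComponentsWithStats(m);k=1+st[1:,4].argmax();m=l==k
    p=P[m]; c=p.mean(0); nv=np.linalg.svd(p-c)[2][2]; nv*=np.sign(nv[2])
    cnt=cv2.findContours(m.astype(np.uint8),0,1)[0][0]; R=cv2.minAreaRect(cnt); bx=cv2.boxPoints(R)
    dp=nv@c;f,cx,cy=K("top");E=np.array(imaging.camera_info("top")["extrinsics"])
    q=[]
    for a in list(bx)+[R[0]]:
        ray=E[:3,:3]@[(a[0]-cx)/f,(a[1]-cy)/f,1]; q.append(E[:3,3]+ray*(dp-nv@E[:3,3])/(nv@ray))
    q=np.array(q); print(nm,m.sum(),"mean",c,"n",nv,"tilt",np.degrees(np.arccos(nv[2])),"az",np.degrees(np.arctan2(nv[1],nv[0])),"rectc",q[4],"edges",np.linalg.norm(np.diff(q[:4],axis=0),axis=1),"dirs",[np.degrees(np.arctan2(*(q[i+1]-q[i])[[1,0]])) for i in range(3)])
for nm,(u0,v0) in dict(bottle=(251,155),turq=(272,194)).items():
    m=(abs(u-u0)<14)&(abs(v-v0)<15)&(P[...,2]>.1); print(nm,P[m].mean(0),P[m][:,2].max())
z=np.load("pics/scene0.npz"); cv2.imwrite("pics/c.png",cv2.resize(z["im"][135:215,190:270,::-1],None,fx=6,fy=6,interpolation=cv2.INTER_CUBIC))
P=cloud("scene",z["d"]);hsv=cv2.cvtColor(z["im"],cv2.COLOR_RGB2HSV);y=cv2.inRange(hsv,(20,150,100),(35,255,255))
n,l,s,c=cv2.connectedComponentsWithStats(y)
for i in range(1,n):
    if s[i,4]>40: p=P[l==i]; print("scene",c[i],p.mean(0),p.min(0),p.max(0))
```

```text
[237.96855346 231.52830189] 159 top z 0.17726613978220004 [0.44330885 0.03320807 0.17606011] ((443.9392395019531, 33.44236373901367), (28.6014347076416, 22.07174301147461), 0.26295265555381775)
[276.13414634 238.6097561 ] 82 top z 0.12871439480718114 [ 0.42785226 -0.05270556  0.12743861] ((427.6077880859375, -53.0181884765625), (21.6900691986084, 17.67483139038086), 63.0206413269043)
rim 126 [0.44297991 0.03363818] 0.027577713965152777 0.0898544740390681
disc 423 ((443.6677551269531, 34.51389694213867), 42.733482360839844)
blue 906 mean [0.62075555 0.20015782 0.1140744 ] n [0.95163854 0.20836232 0.22576367] tilt 76.95221139768094 az 12.350083768665803 rectc [0.62061937 0.2006133  0.11422806] edges [0.0648245  3.25024023 3.17882968] dirs [np.float64(-84.59295495183324), np.float64(40.962019024581174), np.float64(70.05290695302364)]
red 832 mean [ 0.60439923 -0.23525845  0.11319745] n [0.92461935 0.38066335 0.01320877] tilt 89.24317095859743 az 22.376835988931933 rectc [ 0.60489198 -0.23636786  0.11067643] edges [0.1120047  1.04099422 0.44711981] dirs [np.float64(-67.08982419151238), np.float64(-65.58279015972228), np.float64(113.34364662686397)]
bottle [0.62608171 0.00800926 0.12917186] 0.980820901952749
turq [ 0.52270851 -0.04025379  0.19268251] 0.980820901952749
scene [228.98275862 157.92413793] [0.44985947 0.01765168 0.13611633] [ 2.44694880e-01 -9.19220967e-01  3.40323313e-04] [1.15423386 0.31450145 0.78626625]
scene [209.60080645 184.30241935] [ 0.43020544 -0.05671525  0.07785866] [ 0.29184445 -0.07420423 -0.00387632] [0.44306067 0.12198599 0.12813148]
scene [488.98437979 311.64961715] [ 1.24811779  0.79039191 -0.74182822] [ 1.15423386 -0.91922097 -0.76536483] [1.29210839 1.71621804 0.78626625]
```

View pics/c.png

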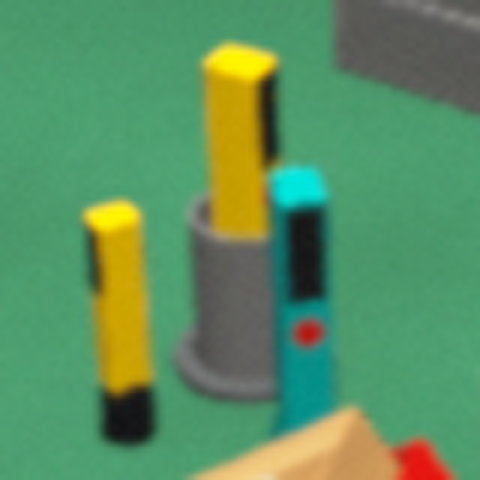

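The close crop confirms the choice. The large yellow wand stands in the cup with its dark rubber facing world +x. The plane fits were spoiled by outliers, so I'll refit the labels robustly.

Run:
```python
from h import *
z=np.load("pics/top0.npz"); im,d=z["im"],z["d"]; P=cloud("top",d); v,u=np.mgrid[:384,:512]
hsv=cv2.cvtColor(im,cv2.COLOR_RGB2HSV)
f,cx,cy=K("top");E=np.array(imaging.camera_info("top")["extrinsics"])
for nm,(u0,v0) in dict(blue=(171,160),red=(351,165)).items():
    w=(abs(u-u0)<20)&(abs(v-v0)<13)&(d>.5)&(P[...,2]>.05)&(P[...,2]<.18)
    p=P[w]
    for _ in range(8):
        c=p.mean(0); nv=np.linalg.svd(p-c)[2][2]; nv*=np.sign(nv[2]); r=(P[w]-c)@nv; p=P[w][abs(r)<max(.004,2*np.median(abs(r)))]
    m=((abs(u-u0)<30)&(abs(v-v0)<26)&(hsv[...,1]<70)&(hsv[...,2]>120)).astype(np.uint8)
    m=cv2.morphologyEx(m,cv2.MORPH_CLOSE,np.ones((9,9))); m=cv2.morphologyEx(m,cv2.MORPH_OPEN,np.ones((7,7)))
    n,l,st,ce=cv2.connectedComponentsWithStats(m);k=1+st[1:,4].argmax()
    R=cv2.minAreaRect(cv2.findContours((l==k).astype(np.uint8),0,1)[0][0])
    q=[]
    for a in [ce[k]]+list(cv2.boxPoints(R)):
        ray=E[:3,:3]@[(a[0]-cx)/f,(a[1]-cy)/f,1]; q.append(E[:3,3]+ray*(nv@(c-E[:3,3]))/(nv@ray))
    q=np.array(q); e=np.diff(q[1:],axis=0)
    print(nm,len(p),"n",nv.round(3),"tilt",np.degrees(np.arccos(nv[2])).round(1),"az",np.degrees(np.arctan2(nv[1],nv[0])).round(1),"px",ce[k],"centre",q[0].round(4),"edges",np.linalg.norm(e,axis=1).round(3),"dirs",np.degrees(np.arctan2(e[:,1],e[:,0])).round(1))
```

```text
blue 963 n [-0.554 -0.148  0.819] tilt 35.0 az -165.1 px [170.26155581 159.01014656] centre [0.6216 0.2011 0.1112] edges [0.091 0.061 0.094] dirs [ -75.2 -169.3  104.7]
red 965 n [-0.552 -0.164  0.817] tilt 35.2 az -163.5 px [350.9375     169.87585616] centre [ 0.5938 -0.2388  0.1029] edges [0.091 0.106 0.097] dirs [ -80.4 -160.4   99. ]
```

```bash
python3 -m jog '[{"rotation":[0,0,20],"translation":[80,160,30],"grip":85},{"rotation":[0,0,40],"translation":[160,330,35],"grip":85},{"rotation":[0,0,70.6],"translation":[262,552,35],"grip":85},{"rotation":[0,0,70.6],"translation":[262,552,35],"grip":85},{"rotation":[0,0,70.6],"translation":[262,552,35],"grip":85},{"rotation":[0,0,70.6],"translation":[262,552,35],"grip":85},{"rotation":[0,0,70.6],"translation":[262,552,35],"grip":85},{"rotation":[0,0,70.6],"translation":[262,552,35],"grip":85},{"rotation":[0,0,70.6],"translation":[262,552,35],"grip":85},{"rotation":[0,0,70.6],"translation":[262,552,35],"grip":85},{"rotation":[0,0,70.6],"translation":[262,552,35],"grip":85},{"rotation":[0,0,70.6],"translation":[262,552,35],"grip":85},{"rotation":[0,0,70.6],"translation":[262,552,35],"grip":85},{"rotation":[0,0,70.6],"translation":[262,552,35],"grip":85},{"rotation":[0,0,70.6],"translation":[262,552,35],"grip":85},{"rotation":[0,0,70.6],"translation":[262,552,35],"grip":85},{"rotation":[0,0,70.6],"translation":[262,552,35],"grip":85},{"rotation":[0,0,70.6],"translation":[262,552,35],"grip":85}]' 60
python3 - <<'E'
from h import *
from scipy.spatial.transform import Rotation as Ro
o=readout.get_obs(); im,d=imaging.camera("wrist"); i=imaging.camera_info("wrist"); f,cx,cy=K("wrist")
T=np.eye(4);T[:3,:3]=Ro.from_euler("xyz",o["tcp_rot"],degrees=True).as_matrix();T[:3,3]=o["ee_pos"];W=T@np.array(i["tool_from_camera"])
v,u=np.mgrid[:384,:512];P=np.stack([(u-cx)/f*d,(v-cy)/f*d,d,np.ones_like(d)],-1)@W.T
hsv=cv2.cvtColor(im,cv2.COLOR_RGB2HSV)
y=cv2.inRange(hsv,(20,130,90),(36,255,255));n,l,s,c=cv2.connectedComponentsWithStats(y)
for k in range(1,n):
    if s[k,4]<100: continue
    p=P[(l==k)&(d>.02)][:,:3];zt=np.percentile(p[:,2],90);t=p[p[:,2]>zt-.008];print(c[k],s[k],"zt",zt,cv2.minAreaRect((t[:,:2]*1000).astype(np.float32)))
print({k:o[k] for k in("time","q","ee_pos","tcp_rot")})
cv2.imwrite("pics/w1.png",im[...,::-1])
E
```

```text
time: 3.7
ee_pos: [0.4441, 0.0321, 0.2665]
tcp_rot: [180.0, 0.0, 89.9]
wrist_force: [-0.4, -0.3, -0.9]
opening: 0.0846
grasp_force: 0.0
[255.28732042 177.83947533] [ 238  151   36   53 1601] zt 0.17698238908617117 ((444.2395935058594, 33.231201171875), (30.09914207458496, 23.334087371826172), 4.423677444458008)
[242.10355487 239.11437403] [231 211  23  53 647] zt 0.12855984478052257 ((428.6670227050781, -54.12924575805664), (22.4622859954834, 17.921466827392578), 63.85383987426758)
{'time': 3.7, 'q': array([ 4.14228608e+00, -8.34172798e+00,  1.03381250e+00,  9.93515142e+01,
       -4.40763324e-03,  9.42868616e+01]), 'ee_pos': array([0.4440607 , 0.03213812, 0.26648831]), 'tcp_rot': array([1.79975711e+02, 2.59933591e-03, 8.98554230e+01])}
```

View pics/w1.png

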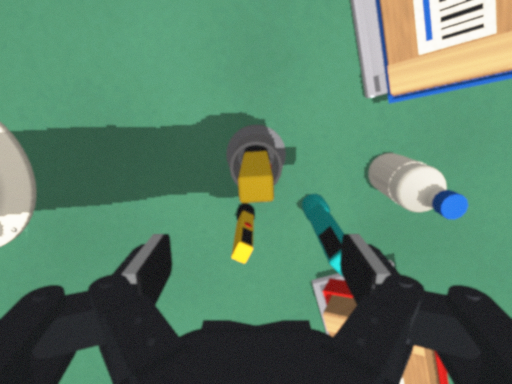

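The wrist view shows the wand in the cup at (255,178), with the small wand (242,239), the turquoise wand (325,230) and the bottle clear of the fingers. It measures (444.2, 33.2) mm with its top at 177 mm, turned about 4°. Next I descend and grip.

```bash
python3 -m jog '[{"rotation":[0,0,4],"translation":[0,1,-40],"grip":85},{"rotation":[0,0,4],"translation":[0,1,-75],"grip":85},{"rotation":[0,0,4],"translation":[0,1,-105],"grip":70},{"rotation":[0,0,4],"translation":[0,1,-125],"grip":60},{"rotation":[0,0,4],"translation":[0,1,-135],"grip":55},{"rotation":[0,0,4],"translation":[0,1,-137],"grip":50},{"rotation":[0,0,4],"translation":[0,1,-137],"grip":20},{"rotation":[0,0,4],"translation":[0,1,-137],"grip":20},{"rotation":[0,0,4],"translation":[0,1,-137],"grip":20},{"rotation":[0,0,4],"translation":[0,1,-137],"grip":20},{"rotation":[0,0,4],"translation":[0,1,-137],"grip":20},{"rotation":[0,0,4],"translation":[0,1,-137],"grip":20},{"rotation":[0,0,4],"translation":[0,1,-137],"grip":20},{"rotation":[0,0,4],"translation":[0,1,-137],"grip":20}]' 70
```

```text
time: 5.15
ee_pos: [0.4448, 0.0341, 0.1305]
tcp_rot: [179.9, 0.0, 94.0]
wrist_force: [-1.0, 0.2, 6.5]
opening: 0.0289
grasp_force: 69.7
```

```bash
python3 -m jog '[{"rotation":[0,0,0],"translation":[0,0,25],"grip":20},{"rotation":[0,0,0],"translation":[0,0,60],"grip":20},{"rotation":[0,0,0],"translation":[0,0,95],"grip":20},{"rotation":[0,0,0],"translation":[0,0,125],"grip":20},{"rotation":[0,0,0],"translation":[0,10,150],"grip":20},{"rotation":[1.5,-5.6,0],"translation":[5,35,170],"grip":20},{"rotation":[3,-11.2,0],"translation":[10,60,180],"grip":20},{"rotation":[4.5,-16.9,0],"translation":[18,85,181],"grip":20},{"rotation":[6,-22.5,0],"translation":[26,105,181],"grip":20},{"rotation":[7.5,-28.1,0],"translation":[34,122,181],"grip":20},{"rotation":[9,-33.8,0],"translation":[41,131,181],"grip":20},{"rotation":[9,-33.8,0],"translation":[41,131,181],"grip":20},{"rotation":[9,-33.8,0],"translation":[41,131,181],"grip":20},{"rotation":[9,-33.8,0],"translation":[41,131,181],"grip":20}]'
python3 - <<'E'
from h import *
print(readout.get_obs()["q"])
im,d=imaging.camera("scene"); cv2.imwrite("pics/s2.png",cv2.resize(im[80:280,150:400,::-1],None,fx=3,fy=3,interpolation=cv2.INTER_CUBIC))
E
```

```text
time: 6.55
ee_pos: [0.4855, 0.1648, 0.3111]
tcp_rot: [145.6, -6.2, 95.9]
wrist_force: [0.4, -1.1, -1.8]
opening: 0.029
grasp_force: 70.7
[ 20.54692424 -33.13292181 -20.16959662  68.18371774  -3.23851193
 105.6017416 ]
```

View pics/s2.png

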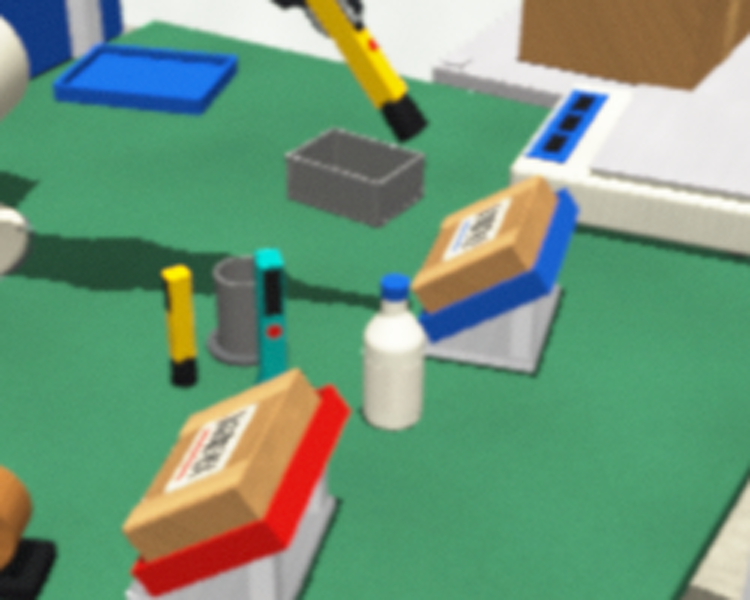

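The wand is held firmly and tilted towards the blue label, with its nose at about (405,118) in this crop. I'll move 60 mm in along the axis and hold.

```bash
python3 -m jog '[{"rotation":[0,0,0],"translation":[10,3,-15],"grip":20},{"rotation":[0,0,0],"translation":[20,5,-30],"grip":20},{"rotation":[0,0,0],"translation":[29,8,-42],"grip":20},{"rotation":[0,0,0],"translation":[34,9,-49],"grip":20},{"rotation":[0,0,0],"translation":[34,9,-49],"grip":20},{"rotation":[0,0,0],"translation":[34,9,-49],"grip":20},{"rotation":[0,0,0],"translation":[34,9,-49],"grip":20},{"rotation":[0,0,0],"translation":[34,9,-49],"grip":20},{"rotation":[0,0,0],"translation":[34,9,-49],"grip":20},{"rotation":[0,0,0],"translation":[34,9,-49],"grip":20}]'
python3 - <<'E'
from h import *
from scipy.spatial.transform import Rotation as Ro
o=readout.get_obs(); R=Ro.from_euler("xyz",o["tcp_rot"],degrees=True).as_matrix(); a=-R[:,2]
L=np.array([.6216,.2011,.1112]);n=np.array([-.554,-.148,.819]);x=np.array([0,0,1])-n*n[2];x/=np.linalg.norm(x);y=np.cross(n,x)
F=o["ee_pos"]-a*.1845-L; print("nominal focus in label",F@x,F@y,F@n,"ang",np.degrees(np.arccos(a@n)))
im,d=imaging.camera("scene"); P=cloud("scene",d); hsv=cv2.cvtColor(im,cv2.COLOR_RGB2HSV)
y_=(cv2.inRange(hsv,(18,130,70),(36,255,255))>0)&(d>.1)
D=P-(o["ee_pos"]); t=-(D@a); r=np.linalg.norm(D+t[...,None]*a,axis=-1)
m=y_&(r<.03)&(t>-.02)&(t<.2); p=P[m]; print("yellow",m.sum(),"t",np.percentile(t[m],[2,98]))
ax=np.linalg.svd(p-p.mean(0))[2][0]; print("axis angle to tool",np.degrees(np.arccos(abs(ax@a))), "to n",np.degrees(np.arccos(abs(ax@n))))
m2=(r<.03)&(t>.05)&(t<.2)&(d>.1); print("body t max",np.percentile(t[m2],[90,98,100]))
cv2.imwrite("pics/s3.png",cv2.resize(im[80:280,150:400,::-1],None,fx=3,fy=3,interpolation=cv2.INTER_CUBIC))
E
```

```text
time: 7.6
ee_pos: [0.5192, 0.1741, 0.2616]
tcp_rot: [145.5, -6.3, 95.9]
wrist_force: [-0.1, 0.5, -2.5]
opening: 0.0292
grasp_force: 70.9
nominal focus in label -0.0004269716231872791 0.0002889167610446031 -0.0005272580797767735 ang 1.1731148471537896
yellow 374 t [-0.01755374  0.08513579]
axis angle to tool 3.2188972475789814 to n 3.419349141061446
body t max [0.18483021 0.18573009 0.18639031]
```

View pics/s3.png

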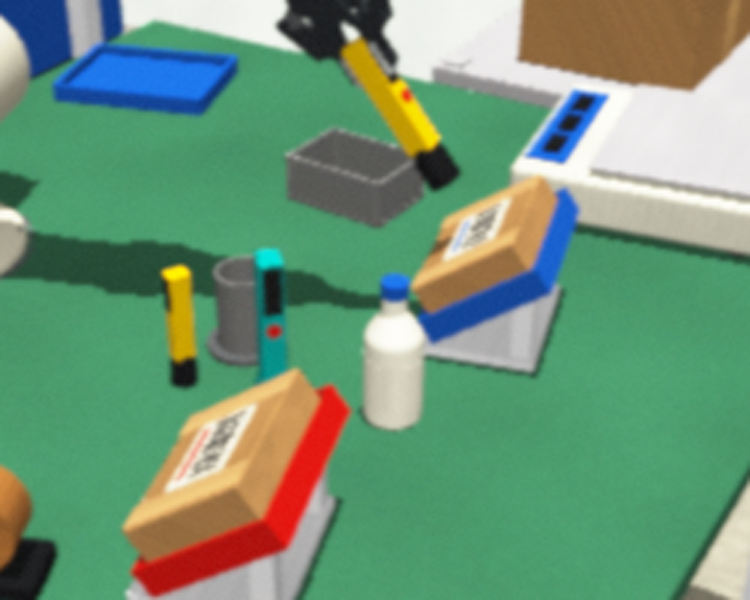

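The nose (437,165) points squarely at the blue label (478,228), within 1 mm and about 3° on measurement. I'll hold it still for another 1.4 s.

```bash
python3 -m jog '[{"rotation":[0,0,0],"translation":[0,0,0],"grip":20},{"rotation":[0,0,0],"translation":[0,0,0],"grip":20},{"rotation":[0,0,0],"translation":[0,0,0],"grip":20},{"rotation":[0,0,0],"translation":[0,0,0],"grip":20},{"rotation":[0,0,0],"translation":[0,0,0],"grip":20},{"rotation":[0,0,0],"translation":[0,0,0],"grip":20},{"rotation":[0,0,0],"translation":[0,0,0],"grip":20},{"rotation":[0,0,0],"translation":[0,0,0],"grip":20},{"rotation":[0,0,0],"translation":[0,0,0],"grip":20},{"rotation":[0,0,0],"translation":[0,0,0],"grip":20},{"rotation":[0,0,0],"translation":[0,0,0],"grip":20},{"rotation":[0,0,0],"translation":[0,0,0],"grip":20},{"rotation":[0,0,0],"translation":[0,0,0],"grip":20},{"rotation":[0,0,0],"translation":[0,0,0],"grip":20}]'
python3 -m jog '[{"rotation":[0,0,0],"translation":[-10,-3,15],"grip":20},{"rotation":[0,0,0],"translation":[-22,-6,32],"grip":20},{"rotation":[0,0,0],"translation":[-34,-9,49],"grip":20},{"rotation":[-1.5,5.6,0],"translation":[-40,-20,49],"grip":20},{"rotation":[-3,11.2,0],"translation":[-46,-35,49],"grip":20},{"rotation":[-4.5,16.9,0],"translation":[-52,-55,45],"grip":20},{"rotation":[-6,22.5,0],"translation":[-60,-80,40],"grip":20},{"rotation":[-7.5,28.1,0],"translation":[-68,-110,30],"grip":20},{"rotation":[-9,33.8,0],"translation":[-75,-130,20],"grip":20},{"rotation":[-9,33.8,0],"translation":[-75,-140,15],"grip":20},{"rotation":[-9,33.8,0],"translation":[-75,-140,10],"grip":20},{"rotation":[-9,33.8,0],"translation":[-75,-140,10],"grip":20},{"rotation":[-9,33.8,0],"translation":[-75,-140,10],"grip":20},{"rotation":[-9,33.8,0],"translation":[-75,-140,10],"grip":20}]'
python3 - <<'E'
from h import *
o=readout.get_obs();e=o["ee_pos"];print(o["time"],e,o["tcp_rot"])
im,d=imaging.camera("scene"); P=cloud("scene",d); hsv=cv2.cvtColor(im,cv2.COLOR_RGB2HSV)
r=np.hypot(*np.moveaxis(P[...,:2]-e[:2],-1,0)); z=P[...,2]
ye=(cv2.inRange(hsv,(18,130,70),(36,255,255))>0)&(r<.04)&(z>.09)&(z<.3)
b=(r<.035)&(z>.1)&(z<.2)&(d>.1); print("lowest of wand",np.percentile(z[b],[0,1,3]),"expected nose",e[2]-.1245,"yellow z",np.percentile(z[ye],[1,99]))
p=P[ye];ax=np.linalg.svd(p-p.mean(0))[2][0];print("tilt",ax*np.sign(ax[2]))
cv2.imwrite("pics/s4.png",cv2.resize(im[80:230,150:350,::-1],None,fx=4,fy=4,interpolation=cv2.INTER_CUBIC))
E
```

```text
time: 9.05
ee_pos: [0.5193, 0.1741, 0.2613]
tcp_rot: [145.5, -6.3, 95.9]
wrist_force: [0.1, -0.3, -2.8]
opening: 0.029
grasp_force: 70.9
time: 10.45
ee_pos: [0.4441, 0.0347, 0.2723]
tcp_rot: [179.8, -0.0, 94.0]
wrist_force: [0.3, -0.3, -2.1]
opening: 0.0293
grasp_force: 70.9
10.45 [0.44406651 0.03468474 0.27230156] [ 1.79834456e+02 -9.47361459e-03  9.40077063e+01]
lowest of wand [0.14466891 0.14630781 0.14830618] expected nose 0.14780156374155617 yellow z [0.18681316 0.29827098]
tilt [-0.03503003 -0.03826312  0.99865351]
```

View pics/s4.png

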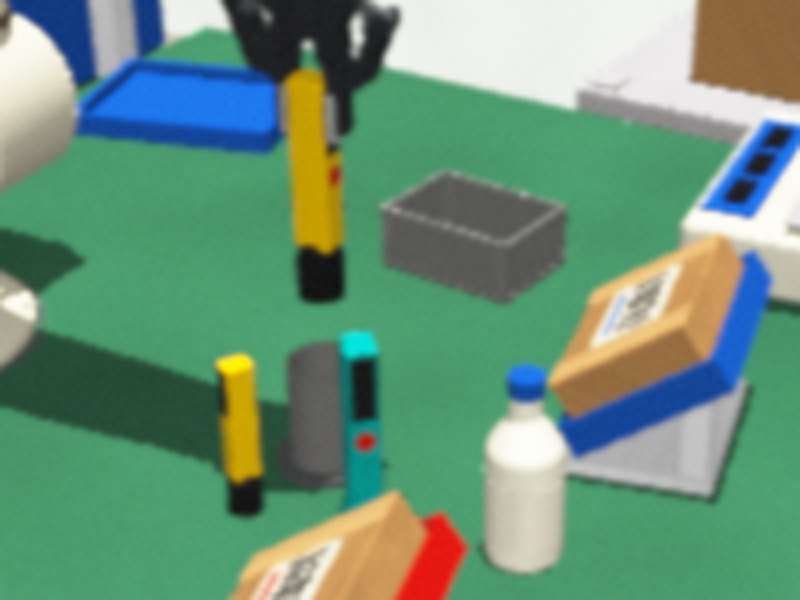

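The wand hangs nose down over the empty cup, with its nose bottom at about (320,290) in the crop. I'll check the nose centre by silhouette before inserting.

Run:
```python
from h import *
o=readout.get_obs();e=o["ee_pos"]
im,d=imaging.camera("scene"); P=cloud("scene",d); r=np.hypot(*np.moveaxis(P[...,:2]-e[:2],-1,0)); z=P[...,2]
m=(r<.045)&(z>.1)&(d>.1); f,cx,cy=K("scene");E=np.array(imaging.camera_info("scene")["extrinsics"])
for v in range(115,155,3):
    c=np.flatnonzero(m[v]); c=c[(c>215)&(c<245)]
    if len(c)<3: continue
    u=(c.min()+c.max())/2
    # intersect with vertical plane through e facing the camera: lateral offset along camera right axis
    right=E[:3,0]; cam=E[:3,3]; dep=(np.linalg.inv(E)@np.r_[e[:2],z[v,c].mean(),1])[2]
    q=world("scene",u,v,dep); print(v,c.min(),c.max(),q.round(4),"lat mm",((q-np.r_[e[:2],q[2]])@right*1000).round(1))
# nose cylinder fit
s=m&(z>.147)&(z<.172); p=P[s][:,:2]
from scipy.optimize import least_squares
g=least_squares(lambda a:np.hypot(*(p-a).T)-.018,e[:2],loss="soft_l1",f_scale=.002); print("nose centre",s.sum(),g.x,np.abs(g.fun).mean())
```

```text
115 222 234 [0.4442 0.031  0.2669] lat mm -1.9
118 222 234 [0.4437 0.0311 0.2576] lat mm -2.3
121 222 234 [0.4432 0.031  0.2482] lat mm -2.8
124 222 234 [0.4431 0.0304 0.2392] lat mm -3.2
127 223 234 [0.4439 0.0309 0.2297] lat mm -2.2
130 223 234 [0.4438 0.0304 0.2204] lat mm -2.6
133 223 234 [0.4431 0.0307 0.2106] lat mm -3.0
136 223 234 [0.4428 0.0303 0.2011] lat mm -3.5
139 223 235 [0.4437 0.0308 0.1914] lat mm -2.5
142 224 234 [0.4437 0.0301 0.182 ] lat mm -2.9
145 224 235 [0.4447 0.0304 0.1722] lat mm -1.8
148 224 235 [0.4445 0.0299 0.1625] lat mm -2.2
151 224 235 [0.4443 0.0295 0.1526] lat mm -2.7
154 225 234 [0.444  0.0291 0.1427] lat mm -3.1
nose centre 90 [0.4431173  0.03120459] 0.0014777607433591941
```

```bash
python3 -m jog '[{"rotation":[0,0,0],"translation":[0,0,-30],"grip":20},{"rotation":[0,0,0],"translation":[0,0,-50],"grip":20},{"rotation":[0,0,0],"translation":[0,0,-65],"grip":20},{"rotation":[0,0,0],"translation":[0,0,-80],"grip":20},{"rotation":[0,0,0],"translation":[0,0,-95],"grip":20},{"rotation":[0,0,0],"translation":[0,0,-110],"grip":20},{"rotation":[0,0,0],"translation":[0,0,-123],"grip":20},{"rotation":[0,0,0],"translation":[0,0,-132],"grip":20},{"rotation":[0,0,0],"translation":[0,0,-136],"grip":20},{"rotation":[0,0,0],"translation":[0,0,-138],"grip":20},{"rotation":[0,0,0],"translation":[0,0,-138],"grip":20},{"rotation":[0,0,0],"translation":[0,0,-138],"grip":20}]'
```

```text
time: 11.75
ee_pos: [0.4446, 0.0341, 0.1338]
tcp_rot: [179.9, -0.0, 94.0]
wrist_force: [0.6, -0.4, -2.1]
opening: 0.0299
grasp_force: 70.9
```

```bash
python3 -m jog '[{"rotation":[0,0,0],"translation":[0,0,-1],"grip":20},{"rotation":[0,0,0],"translation":[0,0,-2],"grip":20},{"rotation":[0,0,0],"translation":[0,0,-3],"grip":20},{"rotation":[0,0,0],"translation":[0,0,-3.5],"grip":20},{"rotation":[0,0,0],"translation":[0,0,-3.5],"grip":20}]'
```

```text
time: 12.25
ee_pos: [0.4444, 0.0341, 0.1306]
tcp_rot: [180.0, 0.0, 94.0]
wrist_force: [-2.1, -0.1, 4.8]
opening: 0.0291
grasp_force: 71.8
```

The wrist force turned upward to +4.8 N at the original grasp height, so the wand is on the cup's floor. I'll release gently and go straight up.

```bash
python3 -m jog '[{"rotation":[0,0,0],"translation":[0,0,0],"grip":36},{"rotation":[0,0,0],"translation":[0,0,0],"grip":45},{"rotation":[0,0,0],"translation":[0,0,0],"grip":60},{"rotation":[0,0,0],"translation":[0,0,0],"grip":75},{"rotation":[0,0,0],"translation":[0,0,0],"grip":75},{"rotation":[0,0,0],"translation":[0,0,0],"grip":75},{"rotation":[0,0,0],"translation":[0,0,15],"grip":75},{"rotation":[0,0,0],"translation":[0,0,40],"grip":75},{"rotation":[0,0,0],"translation":[0,0,75],"grip":75},{"rotation":[0,0,0],"translation":[0,0,110],"grip":75},{"rotation":[0,0,0],"translation":[0,0,135],"grip":75},{"rotation":[0,0,0],"translation":[0,0,135],"grip":75},{"rotation":[0,0,0],"translation":[0,0,135],"grip":75}]'
python3 - <<'E'
from h import *
im,d=imaging.camera("scene"); cv2.imwrite("pics/s5.png",cv2.resize(im[80:230,150:350,::-1],None,fx=4,fy=4,interpolation=cv2.INTER_CUBIC))
P=cloud("scene",d);y=(cv2.inRange(cv2.cvtColor(im,cv2.COLOR_RGB2HSV),(18,130,70),(36,255,255))>0)&(d>.1)&(np.hypot(P[...,0]-.444,P[...,1]-.033)<.04)
p=P[y];print(p.mean(0),"top",np.percentile(p[:,2],98));ax=np.linalg.svd(p-p.mean(0))[2][0];print(ax)
E
```

```text
time: 13.55
ee_pos: [0.4446, 0.0341, 0.2656]
tcp_rot: [179.9, -0.0, 94.0]
wrist_force: [0.2, 0.3, -0.1]
opening: 0.0748
grasp_force: 0.0
[0.44781214 0.02053979 0.1336143 ] top 0.17554373645528648
[0.0039655  0.07737213 0.9969944 ]
```

View pics/s5.png

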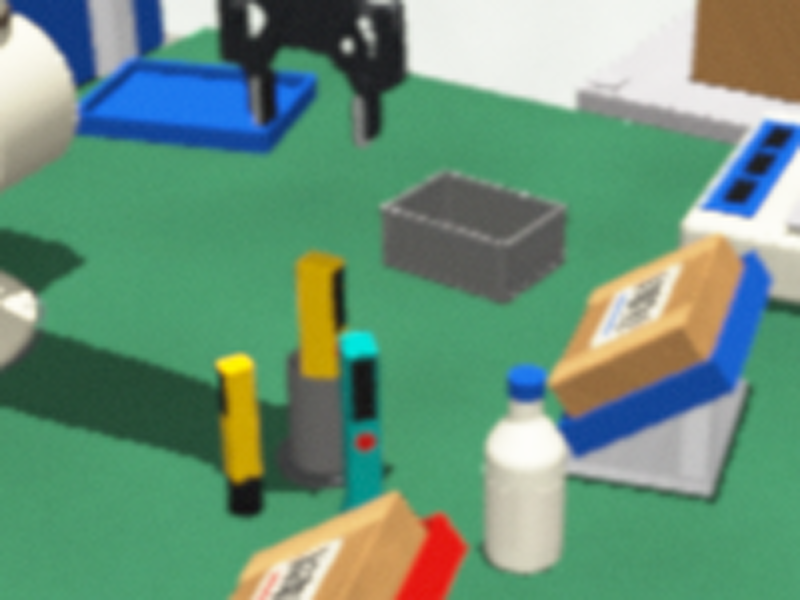

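The wand stands upright in the cup again, top at (320,260) in the crop and 176 mm high. The gripper is clear, so I'm handing the job in.

```bash
python3 -c "from workcell import bot; print(bot.job_done())"
```

```text
the job is handed in; nothing more can be done
None
```

I aimed the yellow scanner squarely at the blue label (measured within about 1 mm and 4°), held it still for more than a second, then set it nose down on the cup's floor, released it and handed the job in; the hand-in returned no verdict.

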